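Set up the meter-check station

ROBOT

A 6-joint arm with a two-finger parallel gripper is mounted at the origin on the work surface. World frame = base frame: x ahead of the robot, y to its left, z up, the work surface at z = 0. Lengths are in m, angles in rad, forces in N, time in s.
With the tool pointing down it reaches from about 0.325 to 0.875 m from the base axis. Payload 4.4 kg.
Tool frame: the origin (TCP) lies between the finger pads; the fingertips stand 11 mm ahead of it and the grasp point (between the pads) lies 8 mm behind it; z points along the fingers, y is the line along which they close (so a half turn about z gives the same grasp; the last joint's range is limited). The gripper opens to 85 mm and grips with 20 to 120 N. Pads are 22 mm wide; open, the fingers measure 114 mm over their backs; the gripper's body (76 mm by 85 mm) begins 54 mm behind the grasp point. The pads swing forward as they close: fully open they stand 13 mm farther back than shut.
Start: joints at [-1.472, 0.207, 1.542, -0, 1.393, -0.15], TCP at [0.142, -0.557, 0.242] pointing down, gripper open.
Joint ranges: [-2.73, 2.73], [-0.86, 2.22], [0.23, 2.46], [-1.11, 4.25], [0.08, 2.63], [-2.82, 2.82]. Speed limits (rad/s): [2.79, 2.79, 3.14, 3.14, 3.14, 3.14].

INTERFACE

Orientations are given as a rotation vector (axis times angle).
In Python, from station import env, effector, solve_ik, imaging, monitor gives the robot as it stands. The module is installed in compiled form; this text tells all that it offers. Calls block until the motion is done:
- env.move_pose(position, orientation): joint-space move of the TCP to a pose.
- env.movel(position, ori=None, vel=0.15): straight line of the TCP; ori=None keeps the orientation; vel is the mean speed in m/s.
- env.set_joints(angles): joint-space move.
- effector.ungrasp() and effector.clamp(): open the fingers fully, or close them until they stop; the grip force is fixed at half the most.
- env.sleep(seconds).
- solve_ik(position, orientation): joint angles nearest the present ones, or None.
- imaging.camera(name): name is "scene" or "top"; returns a dict with "frame" (384x512x3 uint8, red, green, blue), "vertical_fov" (degrees; the focal length in pixels is half the picture's height over the tangent of half this angle, whatever the lens; pixels are square), "cx", "cy" (the principal point, pixels), "rvec" (rotation vector, rad) and "tvec" (3), from world to camera coordinates, as OpenCV has them. Camera axes: x right, y down, z forward; pixel columns grow to the right and rows downward; lengths in m; the calibration is good to about 2 mm. A picture is of the moment at which its call begins. There is no depth.
A pose or a line that the arm cannot do raises env.PlanningError and nothing moves.
- env.close_job(): hands the job in; it is judged then, once.
Readings, each from a call of its own:
- monitor.current_time(): time.
- monitor.current_qpos(): joint angles.
- monitor.current_qd(): joint speeds.
- monitor.current_effort(): joint torques, N m.
- monitor.current_tcp_pos(): TCP position.
- monitor.current_eef_rot(): TCP orientation.
- monitor.current_ft_force(): force on the tool from outside, world axes, zero at the start.
- monitor.current_torque(): the same for the moment, N m.
- monitor.current_finger_gap(): opening from 0.0 (shut) to 1.0 (fully open).
- monitor.current_grip_force(): force on a finger pad.
Only numpy, scipy, OpenCV 4.12 (cv2) and the standard library are available. Lean on these libraries where they do the work, as an engineer would, in place of code of your own. Each camera call takes 0.05 s, during which the arm holds its last target. There are 200 camera calls.

TASK

Set up the meter-check station: stand the wide instrument in the rectangular docking tray, nest the narrower instrument inside the raised rim on its top, and set the panel meter upright in the middle of the top of that one; also stand the round metal standard resistor upright in its ring holder. Everything must sit flat and fully home inside its rim. Set the things down, do not drop them, and leave the other items on the bench where they are.

Things in the scene. Friction and masses are not known exactly. Their poses are not given: they have to be found in the camera images.
- wide_unit: wide instrument: beige case, pale green front with dark knobs, 66 mm deep (x) by 130 wide (y), 0.55 kg. Flat top deck 38 mm above the underside; centred on it a dark rim 5 mm high, 3 thick (recess 60 by 106). Knobs stand 7 mm out, 25 mm and more from the middle: grip front to back (66 mm) at the middle. Yaw within 0.45 rad of 0. Origin: centre of underside; z up, front faces own -x. 
- narrow_unit: narrower instrument: beige case, pale green front with dark knobs, 52 mm deep (x) by 96 wide (y), 0.40 kg. Flat top deck 32 mm above the underside, edged by a dark rim 5 mm high, 3 mm thick (recess 46 by 90). Knobs as on the wide one: grip front to back (52 mm) at the middle. Yaw within 0.45 rad of 0. Origin: centre of underside; z up, front faces own -x. 
- meter: panel meter: square white box with a dial and pointer in its front, upright, 38 mm deep (x), 64 wide (y), 64 high, 0.2 kg; two brass stubs stand 6 mm out of its back, 30 mm up and 16 mm either side of the middle. Grip it front to back (38 mm) at the middle or across its width. Yaw within 0.45 rad of 0. Origin: centre of underside; z up, front faces own -x. 
- can: standard resistor: round aluminium can standing upright, 54 mm diameter, 56 mm high, with a black disc (6 mm) and two brass terminals (12 mm high, 13 mm either side of the axis along own y) on top, 74 mm overall, about 0.35 kg. Starts anywhere on the bench; origin at the centre of the underside, z up.
- dock: docking tray for the wide instrument, fixed to the bench: grey floor with aluminium rim, 86 mm (own x) by 152 mm (own y) outside; the floor is 6 mm above the bench, the rim rises to 14 mm and is 6 mm thick, leaving 74 by 140 mm inside. Yaw within 0.45 rad of 0. origin at the centre of the underside (bench level), z up.
- ring_holder: ring holder for the standard resistor, fixed to the bench: grey round shallow cup, 88 mm outside and 64 mm inside diameter, floor 4 mm above the bench, rim at 14 mm. Starts anywhere on the bench; origin at the centre of the underside (bench level), z up.
- handheld: bystander: dark handheld tester lying flat, 66 by 124 mm (own x, y), 33 mm high at its dial; loose, to be left in place; origin at the centre of the underside.
- fuse_box: bystander: open pale plastic box of fuses with three compartments, 60 by 96 mm (own x, y), 26 mm high; loose, to be left in place; origin at the centre of the underside.
- screwdriver: bystander: black and yellow screwdriver lying at the back, 158 mm long, 24 mm high; loose, to be left in place; own x points to the tip, origin on the underside where the blade leaves the handle (handle 88 mm to -x, blade 70 mm to +x).
- jar: bystander: small closed jar standing at the back, 48 mm diameter, 60 mm high; loose, to be left in place; origin at the centre of the underside.
There are look-alikes about, which are no part of the job. What is shaped like the meter but brown, pink or turquoise is not meant.

How it is judged:
By the outcome, as a careful person would: the job done as asked, in the order asked, and still so for the second after the job is handed in, with the robot touching nothing.
It also fails if it takes over 109 s, if anything falls off the work surface, if the arm or the gripper's body presses on something with over 40 N, if the wrist force passes 120 N, or if a joint passes its speed limit or range.

## Working session

There is one attempt and no reset: what is moved stays moved. The work goes in short steps, each a Python script; the robot and the scene stay as the last script left them, time stands still between calls to the robot, and variables do not carry over. Pictures are saved under pics/ and viewed, at most 14 in all, crops included, and the job is handed in when it is done.

```bash
mkdir -p pics
python3 - <<'E'
from station import env, imaging, monitor
import cv2,pickle
d={}
for n in("scene","top"):
    c=imaging.camera(n); d[n]=c
    cv2.imwrite(f"pics/{n}0.png",cv2.resize(c["frame"][:,:,::-1],(800,600),interpolation=cv2.INTER_CUBIC))
    print(n,{k:v for k,v in c.items() if k!="frame"})
pickle.dump(d,open("c0.pkl","wb"))
print(monitor.current_time(),monitor.current_eef_rot())
E
```

```text
scene {'vertical_fov': 57.12478960117092, 'cx': 258.9735715619879, 'cy': 191.06424782641042, 'rvec': array([ 2.25944516,  1.19153797, -0.38277225]), 'tvec': array([-0.33333551, -0.38785985,  1.25033403])}
top {'vertical_fov': 49.0942394829747, 'cx': 253.84744400192068, 'cy': 195.5457831986306, 'rvec': array([ 2.09205562, -2.14409374,  0.19442296]), 'tvec': array([-0.00429323,  0.59811894,  1.07045905])}
0.1 [-3.11504532e+00 -3.91065167e-01 -9.09903817e-05]
```

View pics/top0.png

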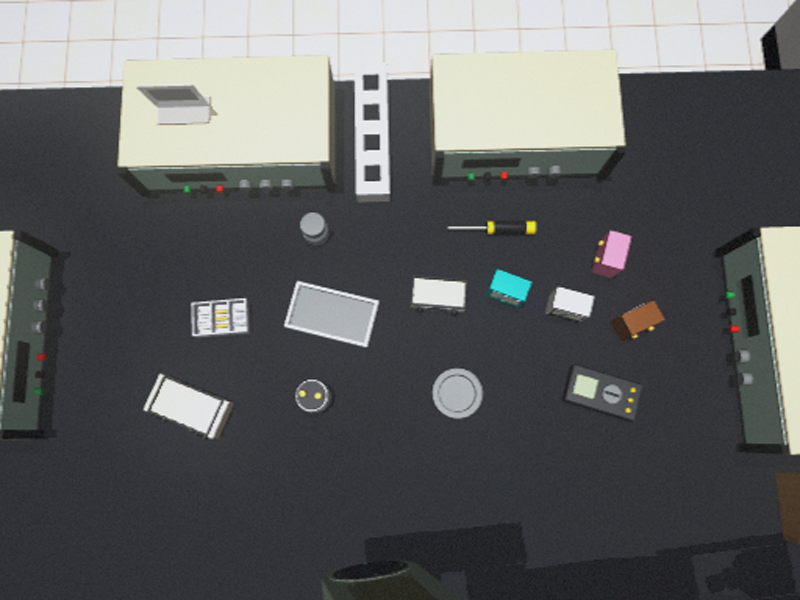

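View pics/scene0.png

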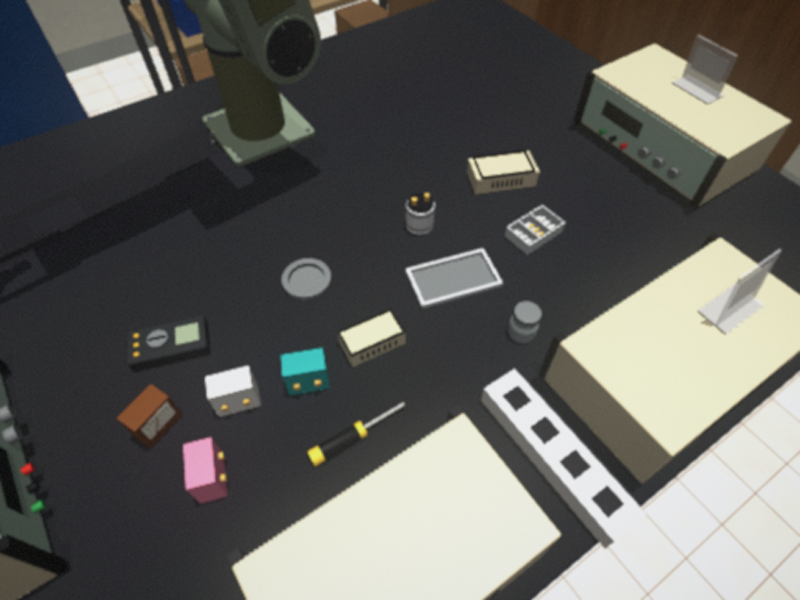

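White box at (572,303) in the top view is the meter: it is white, with its brass stubs towards +x. The turquoise (510,287), pink (612,252) and brown (638,320) ones are look-alikes. Next I take enlarged crops for corner reading.

Run:
```python
import pickle,cv2,numpy as np
d=pickle.load(open("c0.pkl","rb"))
# centres in 800x600 view: wide narrow meter dock can ring
C={"top":[(188,406),(440,295),(572,303),(332,314),(312,396),(457,393)],
"scene":[(504,171),(373,338),(232,391),(454,277),(421,213),(306,278)]}
for n in C:
    f=d[n]["frame"][:,:,::-1]; rows=[]; org=[]
    for u,v in C[n]:
        x=int(u*.64)-33;y=int(v*.64)-30; org.append((x,y))
        t=cv2.resize(f[y:y+60,x:x+66],(264,240),interpolation=cv2.INTER_CUBIC)
        t=cv2.convertScaleAbs(t,alpha=1.0)
        for k in range(0,66,10): cv2.line(t,(k*4,0),(k*4,5),(0,255,255),1); cv2.line(t,(0,k*4),(5,k*4),(0,255,255),1)
        cv2.rectangle(t,(0,0),(263,239),(0,0,255),1); rows.append(t)
    m=np.vstack([np.hstack(rows[:3]),np.hstack(rows[3:])])
    cv2.imwrite(f"pics/{n}_t.png",m); print(n,org)
```

```text
top [(87, 229), (248, 158), (333, 163), (179, 170), (166, 223), (259, 221)]
scene [(289, 79), (205, 186), (115, 220), (257, 147), (236, 106), (162, 147)]
```

View pics/top_t.png

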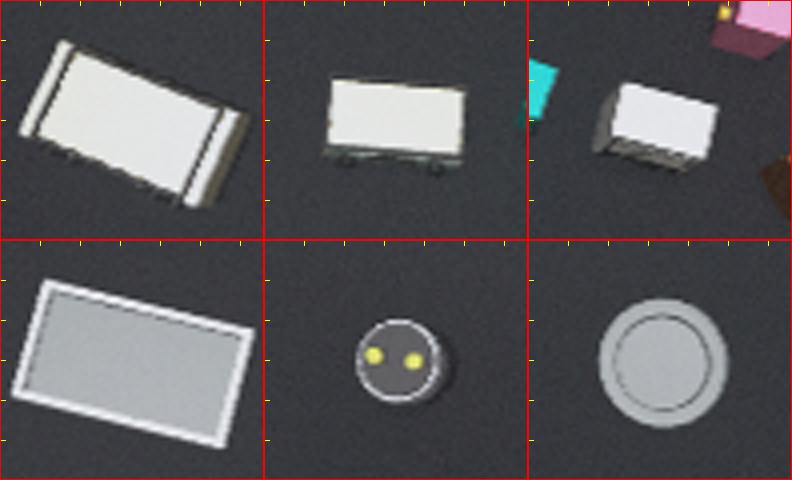

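View pics/scene_t.png

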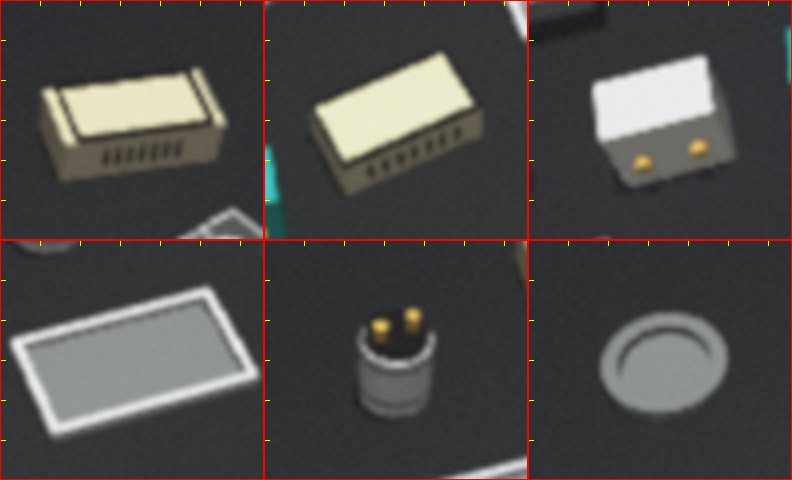

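```bash
cat > h.py <<'E'
import numpy as np,cv2,pickle
from scipy.optimize import least_squares
def proj(c,P):
    f=c["frame"].shape[0]/2/np.tan(np.radians(c["vertical_fov"])/2)
    K=np.array([[f,0,c["cx"]],[0,f,c["cy"]],[0,0,1.]])
    return cv2.projectPoints(np.asarray(P,float).reshape(-1,1,3),c["rvec"],c["tvec"],K,None)[0][:,0]
def world(p,L):
    x,y,a=p; c,s=np.cos(a),np.sin(a); L=np.asarray(L,float)
    return np.c_[x+c*L[:,0]-s*L[:,1],y+s*L[:,0]+c*L[:,1],L[:,2]]
def fit(cams,obs,p0=(.5,0,0)):
    """obs: list of (cam,local xyz in mm,native pixel)"""
    def res(p):
        return np.concatenate([(proj(cams[n],world(p,np.array([l])/1e3))[0]-uv) for n,l,uv in obs])
    r=least_squares(res,p0,loss="soft_l1",f_scale=.7); return r.x,np.abs(r.fun).reshape(-1,2).round(1).tolist()
E
cat > f0.py <<'E'
from h import *
d=pickle.load(open("c0.pkl","rb"))
O={"top":[(87,229),(248,158),(333,163),(179,170),(166,223),(259,221)],"scene":[(289,79),(205,186),(115,220),(257,147),(236,106),(162,147)]}
def quad(a,b,z): return [(a,b,z),(a,-b,z),(-a,-b,z),(-a,b,z)]
def mk(i,n,ls,ts): return [(n,l,np.array(O[n][i])+(np.array(t)+.5)/4-.5) for l,t in zip(ls,ts)]
T={"wide":mk(0,"top",quad(33,65,38),[(63,40),(241,111),(203,207),(21,134)])+mk(0,"scene",quad(33,65,38)+[(33,-65,0),(33,65,0)],[(225,125),(63,147),(43,89),(204,69),(63,181),(218,161)]),
"narrow":mk(1,"top",quad(23,45,34.5),[(68,80),(201,91),(199,154),(63,146)])+mk(1,"scene",quad(23,45,34.5)+[(26,-48,0),(26,48,0)],[(210,104),(86,163),(50,108),(181,53),(87,195),(218,135)]),
"meter":mk(2,"top",quad(19,32,64),[(93,83),(190,103),(178,160),(82,138)])+mk(2,"scene",quad(19,32,64)+[(19,-32,0),(19,32,0)],[(187,110),(72,142),(65,88),(178,57),(104,188),(207,158)]),
"dock":mk(3,"top",quad(43,76,14),[(45,40),(254,90),(223,208),(11,155)])+mk(3,"scene",quad(43,76,14),[(259,135),(54,196),(10,102),(212,47)]),
"can":mk(4,"top",[(0,0,56),(0,13,74),(0,-13,74)],[(135,121),(110,115),(150,121)])+mk(4,"scene",[(0,0,56),(0,13,72),(0,-13,72)],[(132,103),(149,75),(116,87)]),
"ring":mk(5,"top",[(0,0,14)],[(135,123)])+mk(5,"scene",[(0,0,14)],[(136,123)])}
P={}
for k,o in T.items():
    for s in ("both","top","scene"):
        p,r=fit(d,[q for q in o if s in("both",q[0])])
        if s=="both": P[k]=p; print(k,p.round(4),r)
        else: print("   ",s,p.round(4))
pickle.dump(P,open("P.pkl","wb"))
E
python3 f0.py
```

```text
wide [ 0.4395  0.3436 -0.3981] [[0.1, 0.4], [0.5, 0.3], [1.3, 0.7], [0.2, 0.7], [0.5, 0.5], [0.3, 0.5], [0.4, 0.3], [2.2, 0.2], [1.0, 0.1], [1.1, 0.4]]
    top [ 0.4381  0.3422 -0.3887]
    scene [ 0.4416  0.3454 -0.4193]
narrow [ 0.6268 -0.0926 -0.097 ] [[0.1, 0.8], [0.6, 1.3], [1.0, 0.7], [0.2, 1.0], [0.2, 0.4], [1.0, 0.2], [0.0, 0.4], [1.1, 0.7], [0.8, 0.1], [0.2, 0.5]]
    top [ 0.6241 -0.0934 -0.0967]
    scene [ 0.6284 -0.092  -0.1008]
meter [ 0.5989 -0.3192 -0.2781] [[0.3, 1.2], [0.3, 0.4], [0.2, 1.0], [0.1, 1.4], [0.1, 0.5], [0.2, 0.3], [0.4, 1.2], [0.6, 1.2], [0.5, 0.2], [0.7, 0.2]]
    top [ 0.5961 -0.319  -0.2533]
    scene [ 0.6003 -0.3192 -0.2852]
dock [ 0.5971  0.0986 -0.2659] [[0.3, 0.8], [0.1, 0.7], [0.0, 0.5], [0.0, 0.2], [0.1, 0.1], [0.5, 0.7], [0.1, 0.7], [1.1, 0.2]]
    top [ 0.5956  0.0983 -0.2694]
    scene [ 0.599   0.0985 -0.2601]
can [ 0.4502  0.1281 -0.1581] [[0.3, 0.5], [0.0, 0.1], [0.0, 0.2], [0.3, 1.5], [0.4, 0.1], [0.2, 0.2]]
    top [ 0.4495  0.1278 -0.171 ]
    scene [ 0.4519  0.1278 -0.1424]
ring [ 0.4509 -0.1198  0.    ] [[0.0, 0.6], [0.2, 1.0]]
    top [ 0.4492 -0.1197  0.    ]
    scene [ 0.4544 -0.1209  0.    ]
```

Residuals are about 1 px and the two cameras agree to about 3 mm. I pick the wide unit first.

```bash
cat > r.py <<'E'
from h import *
from station import env,effector,solve_ik,imaging,monitor as m
from scipy.spatial.transform import Rotation as R
def ori(yaw):  # tool down, y along own x of object
    out=[]
    for a in (yaw,yaw+np.pi):
        y=np.array([np.cos(a),np.sin(a),0]); z=np.array([0,0,-1.])
        out.append(R.from_matrix(np.c_[np.cross(y,z),y,z]).as_rotvec())
    return out
def over(x,y,z,yaw,k=None):
    """joint move; returns the half-turn choice used"""
    c=[]
    for i,o in enumerate(ori(yaw)):
        q=solve_ik([x,y,z],o)
        if q is not None and k in(None,i): c.append((abs(q[5]),i,o))
    _,i,o=min(c,key=lambda t:t[0]); env.move_pose([x,y,z],o); return i
def stat(s): print(s,"t",round(m.current_time(),1),"tcp",np.round(m.current_tcp_pos(),4),"F",np.round(m.current_ft_force(),1),"gap",round(m.current_finger_gap(),3),"grip",round(m.current_grip_force(),1))
def pick(p,h,hi=.2):
    x,y,a=p; k=over(x,y,h+.1,a); env.movel([x,y,h]); stat("at"); effector.clamp(); stat("clamped")
    env.movel([x,y,hi],vel=.25); stat("up"); return k
def lower(x,y,z):
    """z: nominal seated TCP height; true if contact is where expected"""
    env.movel([x,y,z+.008]); env.sleep(.2); f0=m.current_ft_force()[2]
    for dz in np.arange(.006,-.0031,-.001):
        env.movel([x,y,z+dz],vel=.03); df=m.current_ft_force()[2]-f0
        if df>4: break
    stat(f"contact dz={dz:.3f} df={df:.1f}"); return dz<.0025
def release(x,y,z,up=.2):
    effector.ungrasp(); env.movel([x,y,z+up],vel=.25); stat("released")
def snap(name,views=("top","scene")):
    d={n:imaging.camera(n) for n in views}; pickle.dump(d,open(name+".pkl","wb")); return d
def tiles(d,name,pts,w=66,h=60,s=4):
    """enlarged crops centred on world points, cameras as rows"""
    rows=[]
    for n,c in d.items():
        row=[]
        for p in pts:
            u,v=proj(c,[p])[0]; x,y=int(u)-w//2,int(v)-h//2; print(n,(x,y))
            row.append(cv2.resize(np.ascontiguousarray(c["frame"][y:y+h,x:x+w,::-1]),(w*s,h*s),interpolation=cv2.INTER_CUBIC))
        rows.append(np.hstack(row))
    cv2.imwrite(f"pics/{name}.png",np.vstack(rows))
E
python3 - <<'E'
from r import *
P=pickle.load(open("P.pkl","rb"))
k=pick(P["wide"],.020)
x,y,a=P["dock"]; over(x,y,.12,a,k); stat("over dock")
d=snap("c1"); tiles(d,"hover",[(x,y,.08)],w=110,h=100,s=3)
E
```

```text
at t 4.3 tcp [0.4403 0.3439 0.0207] F [ 0.  -0.2  0.3] gap 1.0 grip 0.0
clamped t 4.6 tcp [0.4408 0.3444 0.0218] F [-0.6 -0.2  6.9] gap 0.762 grip 70.5
up t 5.4 tcp [0.4377 0.3425 0.1973] F [-0.2  0.2 -6. ] gap 0.759 grip 69.4
over dock t 6.6 tcp [0.5965 0.0997 0.1196] F [ 0.3  0.8 -6. ] gap 0.762 grip 69.3
top (154, 145)
scene (236, 110)
```

View pics/hover.png

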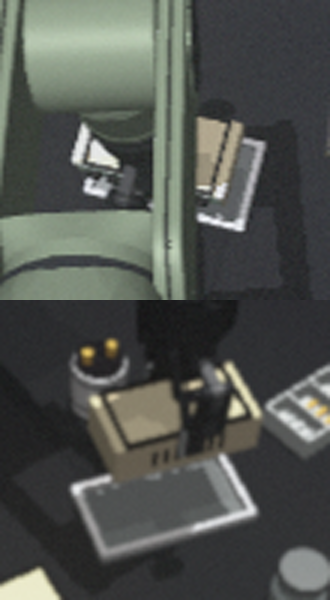

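The unit is held level and lines up with the tray, with the scene crop showing it just above and behind the tray. Lowering.

Run:
```python
from r import *
P=pickle.load(open("P.pkl","rb"))
x,y,a=P["dock"]
ok=lower(x,y,.026); print(ok)
if ok:
    release(x,y,.026)
    N=P["narrow"]; over(N[0],N[1],.15,N[2])
d=snap("c2"); tiles(d,"dock2",[(x,y,.03)],w=66,h=60,s=5)
```

```text
contact dz=0.001 df=8.2 t 9.1 tcp [0.5973 0.0986 0.0278] F [-4.3 -0.4  3.2] gap 0.759 grip 70.0
True
released t 10.4 tcp [0.596  0.0986 0.2242] F [ 0.3 -1.4 -0.8] gap 1.001 grip 0.0
top (178, 168)
scene (257, 142)
```

View pics/dock2.png

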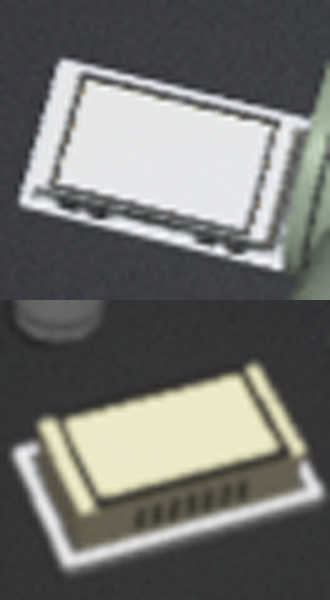

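Run:
```python
from h import *
d=pickle.load(open("c2.pkl","rb"))
def mk(n,o,ls,ts): return [(n,l,np.array(o)+(np.array(t)+.5)/5-.5) for l,t in zip(ls,ts)]
o=mk("top",(178,168),[(30,53,46.5),(30,-53,46.5),(-30,-53,46.5),(-30,53,46.5)],[(85,82),(279,125),(246,240),(55,183)])
o+=mk("scene",(257,142),[(30,53,48),(30,-53,48),(-30,-53,44),(-30,53,44)],[(285,152),(100,197),(65,126),(247,74)])
for s in("both","top","scene"):
    p,r=fit(d,[q for q in o if s in("both",q[0])]); print(s,p.round(4),r)
```

```text
both [ 0.5964  0.0989 -0.2785] [[0.1, 1.4], [1.2, 0.4], [0.5, 2.2], [0.1, 0.6], [0.5, 0.9], [0.4, 0.1], [1.0, 1.4], [1.7, 0.1]]
top [ 0.5934  0.0978 -0.2797] [[0.5, 0.3], [0.8, 0.7], [0.1, 1.1], [0.3, 0.5]]
scene [ 0.5992  0.0997 -0.296 ] [[0.4, 0.0], [0.2, 0.2], [0.1, 1.2], [0.5, 0.6]]
```

Run:
```python
from r import *
P=pickle.load(open("P.pkl","rb"))
k=pick(P["narrow"],.018)
x,y,a=.597,.0988,-.27; P["stack"]=np.array([x,y,a]); pickle.dump(P,open("P.pkl","wb"))
over(x,y,.15,a,k); stat("over")
ok=lower(x,y,.062); print(ok)
if ok:
    release(x,y,.062,.17)
    N=P["meter"]; over(N[0],N[1],.2,N[2])
d=snap("c3"); tiles(d,"stack3",[(x,y,.06)],w=66,h=60,s=5)
```

```text
at t 12.4 tcp [ 0.6281 -0.0929  0.0194] F [ 0.5 -0.1  0.8] gap 0.998 grip 0.0
clamped t 12.8 tcp [ 0.6279 -0.0929  0.0196] F [-0.8  0.2  6.4] gap 0.593 grip 66.3
up t 13.7 tcp [ 0.6248 -0.092   0.197 ] F [-1.2  0.3 -6.1] gap 0.602 grip 65.3
over t 14.5 tcp [0.5964 0.0985 0.1486] F [ 1.5 -1.1 -4.2] gap 0.598 grip 65.1
contact dz=0.001 df=5.1 t 16.9 tcp [0.5972 0.0988 0.0637] F [-0.9  0.3  0.1] gap 0.597 grip 65.6
True
released t 18.2 tcp [0.5959 0.0988 0.2304] F [ 0.3 -0.6 -0.6] gap 1.0 grip 0.0
top (176, 166)
scene (258, 135)
```

View pics/stack3.png

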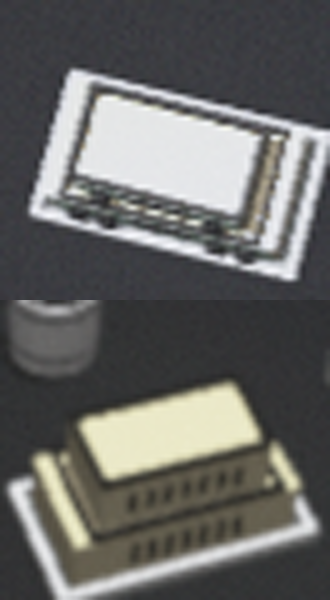

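Run:
```python
from h import *
d=pickle.load(open("c3.pkl","rb"))
def mk(n,o,ls,ts): return [(n,l,np.array(o)+(np.array(t)+.5)/5-.5) for l,t in zip(ls,ts)]
o=mk("top",(176,166),[(23,45,78),(23,-45,78),(-23,-45,78),(-23,45,78)],[(95,97),(265,132),(240,217),(75,181)])
o+=mk("scene",(258,135),[(23,45,80),(23,-45,80),(-23,-45,76),(-23,45,76)],[(268,140),(105,183),(78,125),(235,82)])
for s in("both","top","scene"):
    p,r=fit(d,[q for q in o if s in("both",q[0])]); print(s,p.round(4),r)
```

```text
both [ 0.5957  0.0986 -0.2615] [[0.4, 1.2], [0.7, 0.5], [0.1, 0.7], [0.2, 1.4], [0.6, 0.8], [0.1, 0.7], [0.9, 0.7], [1.2, 0.4]]
top [ 0.5931  0.0983 -0.241 ] [[0.2, 0.0], [0.7, 0.1], [0.3, 0.0], [0.0, 0.1]]
scene [ 0.5985  0.0986 -0.2785] [[0.1, 0.1], [0.5, 0.2], [0.2, 0.3], [0.3, 0.4]]
```

Run:
```python
from r import *
d=pickle.load(open("c3.pkl","rb")); P=pickle.load(open("P.pkl","rb")); tiles({"scene":d["scene"]},"meterchk",[(*P["meter"][:2],.03)],w=120,h=90,s=5)
```

```text
scene (89, 205)
```

View pics/meterchk.png

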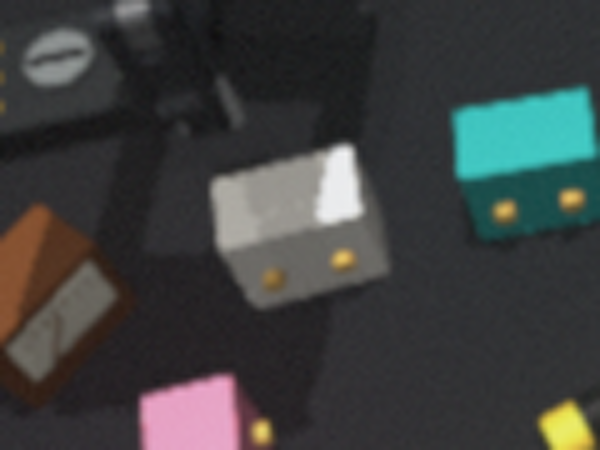

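The white box (285,230) with brass stubs is the meter. Turquoise, brown and pink sit around it and are left alone. I grip it high, above the stubs.

Run:
```python
from r import *
P=pickle.load(open("P.pkl","rb"))
k=pick(P["meter"],.044,.24)
x,y,a=.597,.0987,-.268
over(x,y,.22,a,k); stat("over")
ok=lower(x,y,.12); print(ok)
if ok:
    release(x,y,.12,.12)
    c=P["can"]; over(c[0],c[1],.25,0.)
    d=snap("c4"); tiles(d,"stack4",[(x,y,.08),(*c[:2],.05)],w=66,h=60,s=4)
```

```text
at t 21.0 tcp [ 0.6    -0.32    0.0457] F [ 0.5 -0.2  1.1] gap 1.002 grip 0.0
clamped t 21.5 tcp [ 0.5996 -0.3197  0.0451] F [ 0.5 -0.5  3.2] gap 0.431 grip 61.0
up t 22.4 tcp [ 0.5976 -0.3183  0.2372] F [-0.2  0.5 -3.1] gap 0.434 grip 60.3
over t 24.0 tcp [0.5975 0.0975 0.2201] F [ 0.2 -0.4 -1.4] gap 0.434 grip 60.4
contact dz=0.000 df=6.2 t 26.7 tcp [0.5972 0.0987 0.1211] F [-2.   0.2  5. ] gap 0.439 grip 61.1
True
released t 27.9 tcp [0.5963 0.0987 0.239 ] F [0.5 1.  0.3] gap 0.999 grip 0.0
top (176, 165)
top (166, 222)
scene (258, 130)
scene (235, 101)
```

View pics/stack4.png

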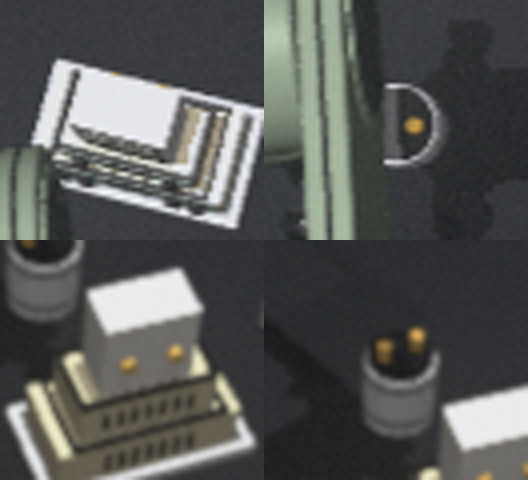

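Meter stands upright in the middle and fully home (z checks). Now the can.

Run:
```python
from r import *
P=pickle.load(open("P.pkl","rb")); c=P["can"]; yaw=np.pi/2
k=pick((c[0],c[1],yaw),.034)
x,y=.4513,-.1202
over(x,y,.16,yaw,k); stat("over")
ok=lower(x,y,.038); print(ok)
if ok:
    release(x,y,.038,.16)
    env.set_joints([-1.472,.207,1.542,0,1.393,-.15])
    d=snap("c5"); tiles(d,"end5",[(x,y,.03),(.597,.0987,.08)],w=66,h=60,s=5)
    cv2.imwrite("pics/all5.png",cv2.resize(d["top"]["frame"][:,:,::-1],(800,600)))
```

```text
at t 30.8 tcp [0.4511 0.1282 0.0347] F [-0.  -1.2  0.9] gap 1.003 grip 0.0
clamped t 31.2 tcp [0.4515 0.1281 0.0354] F [-0.5 -0.1  5.6] gap 0.615 grip 63.0
up t 32.0 tcp [0.4486 0.1279 0.1982] F [ 0.  -0.1 -3.7] gap 0.616 grip 63.3
over t 33.0 tcp [ 0.451  -0.1192  0.1593] F [ 1.1 -1.2 -3.1] gap 0.618 grip 63.3
contact dz=0.001 df=6.1 t 35.6 tcp [ 0.4514 -0.1203  0.0395] F [-1.9  1.5  3.5] gap 0.614 grip 63.8
True
released t 36.9 tcp [ 0.4504 -0.1198  0.1968] F [-0.9 -0.7  0.2] gap 0.998 grip 0.0
top (260, 220)
top (176, 165)
scene (161, 142)
scene (258, 130)
```

View pics/end5.png

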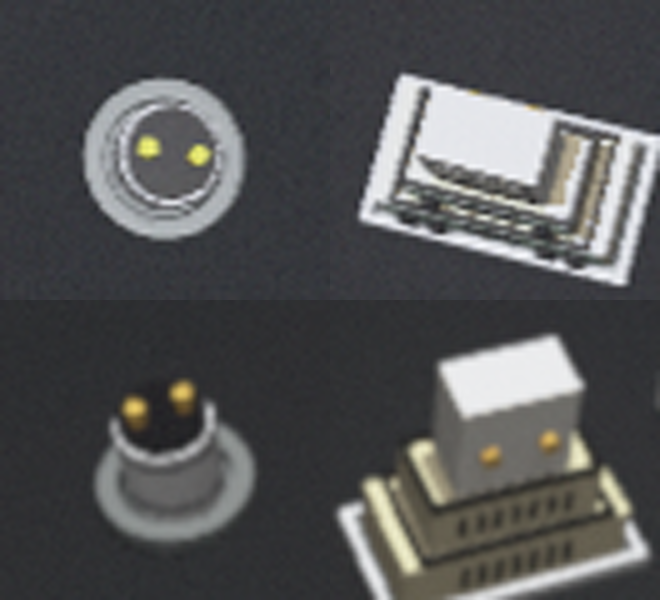

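View pics/all5.png

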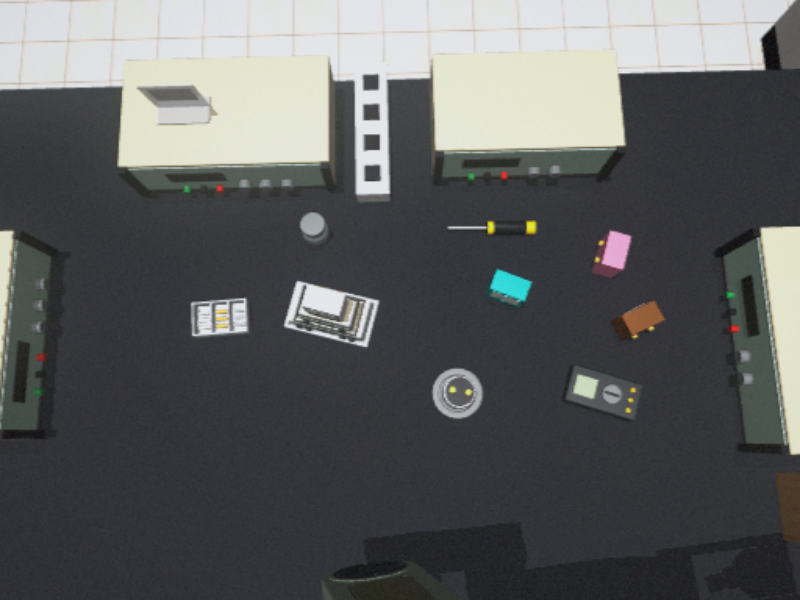

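Run:
```python
from h import *
d=pickle.load(open("c5.pkl","rb"))
def mk(n,o,ls,ts): return [(n,l,np.array(o)+(np.array(t)+.5)/5-.5) for l,t in zip(ls,ts)]
q=[(19,32,140),(19,-32,140),(-19,-32,140),(-19,32,140)]
o=mk("top",(176,165),q,[(100,88),(223,120),(210,178),(88,152)])+mk("scene",(258,130),q,[(253,85),(130,117),(107,67),(228,37)])
for s in("both","top","scene"):
    p,r=fit(d,[k for k in o if s in("both",k[0])]); print(s,p.round(4),r)
```

```text
both [ 0.5973  0.0977 -0.2537] [[0.6, 1.6], [0.8, 2.4], [0.3, 0.6], [0.9, 0.1], [0.1, 0.0], [0.8, 0.0], [0.3, 0.6], [1.2, 0.7]]
top [ 0.5958  0.0979 -0.2186] [[0.1, 0.7], [0.6, 2.3], [0.0, 0.8], [0.8, 1.2]]
scene [ 0.5984  0.0972 -0.298 ] [[0.1, 0.8], [0.4, 0.1], [0.1, 0.7], [0.5, 0.1]]
```

Meter is within about 1 mm of the middle, the can is home in its ring, and the bystanders have not moved. Handing in.

```bash
python3 -c "
from station import env
print(env.close_job())"
```

```text
the job is handed in; nothing more can be done
None
```

I handed the job in at about 40 s of the 109 s: the wide unit is in the dock, the narrow unit in its rim, the meter upright in the middle on top and the can in its ring holder, all seated by contact height and final pictures, with the bystanders unmoved; no verdict was returned.

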